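# Press the centrifuge's emergency lid release with its key

### The arm

A 7-joint arm with a two-finger parallel gripper is mounted at the origin on the work surface. World frame = base frame: x ahead of the robot, y to its left, z up, the work surface at z = 0. Lengths are in m, angles in degrees, forces in N, time in s.
With the tool pointing down it reaches from about 0.425 to 0.875 m from the base axis. Payload 4.7 kg.
Tool frame: the origin (TCP) lies midway between the tips of the shut fingers; the grasp point (between the pads) lies 19 mm behind it (env.grip_depth is the distance from the TCP to the grasp point, in m); z points along the fingers, y is the line along which they close (so a half turn about z gives the same grasp; the last joint's range is limited). The gripper opens to 87 mm and grips with 3 to 60 N. Pads are 19 mm wide; open, the fingers measure 117 mm over their backs; the gripper's body (75 mm by 190 mm) begins 51 mm behind the grasp point.
Start: joints at [-73.734, 18.392, -4.016, 83.108, 1.295, 78.541, -3.26], TCP at [0.173, 0.626, 0.223] pointing down, gripper open.
Joint ranges: [-163.93, 163.93], [-17.29, 119.83], [-79.2, 71.16], [3.27, 140.29], [-89.18, 269.18], [5.43, 117.66], [-154.24, 154.24]. Speed limits (degrees/s): [147.25, 147.25, 180, 180, 180, 180, 180].

### API

Orientations are given as [roll, pitch, yaw] about the fixed x, y, z axes, in that order (R = Rz(yaw) Ry(pitch) Rx(roll)).
In Python, from cell import get_obs, optics, env, nets gives the robot as it stands.
- The arm moves only by the shell command python3 -m creep 'ROWS' [FORCE]. ROWS is JSON, a list of rows, each an object of numbers: "wx", "wy", "wz": the turn, a rotation vector about the tool's x, y, z in degrees; "tx", "ty", "tz": the shift along the tool's x, y, z in mm; "gripper": the opening, from -1 (shut) to 1 (fully open). A call has 1 to 5 rows; each row is the pose to reach, as a shift and turn from the pose commanded when the call began, along the tool's axes at that moment; what a row does not reach only later rows make up. A row lasts 1/12 s, in which the tool goes at most 41.7 mm and 7.16 degrees, less where a joint would pass 70% of its speed; a pose out of reach is approached as far as the arm can. A call with a gripper value outside its range is refused whole. The fingers move at their own pace and stop on an object; FORCE is the grip in N (left out, the last holds). Time passes only in rows, so rows that repeat a pose let the fingers close. It gives the time, the measured TCP pose, the force, the opening and the grip force at its end, in the units of the state.
- get_obs(): the state, without advancing time (a new reading comes with each control period).
- optics.read_camera(name): name is "scene" or "top" or "wrist"; returns (picture, depth): 480x640x3 uint8, red, green, blue; 480x640 float32, m along the optical axis (not along the pixel's ray), 0 where there is no reading.
- optics.camera_info(name): a dict with "fovy" (degrees; the focal length in pixels is half the picture's height over the tangent of half this angle, whatever the lens; pixels are square), "cx", "cy" (the principal point, pixels), "k1" (the pictures are not rectified: a ray, as slopes to the right and down, at radius r is drawn at 1 + k1 r^2 times it, then the intrinsics apply), "R" (3x3) and "t" (3): a world point X has camera coordinates R X + t; the wrist camera has in their place "tool_from_camera" (4x4, takes a point from camera to tool coordinates, whose origin is the TCP and whose axes are the flange's). Camera axes: x right, y down, z forward; pixel columns grow to the right and rows downward; lengths in m; the calibration is good to about 2 mm. A picture is of the moment at which its call begins: read the wrist's pose just before it. camera_info takes no time and is no camera call.
- env.sign_off(): hands the job in; it is judged then, once.
Trained networks look in the newest picture that a camera, given by its name, has taken for a name from the list of things; names that differ only in an ending like _2 or _b are one class to them, and where a whole thing is asked for, a point or a joint stands for the part that bears it (a point fixed in the world has none). Each returns a list of dicts, best first, with "confidence" (0 to 1); they miss things now and then, are a little off and sometimes report something else, mostly with a low value. They report only what shows in the picture. A call takes as long as a camera call.
- nets.look_for(query, camera): "point" ([x, y, z] in m, in world coordinates, good to about 4 mm: the middle of the surface that is visible of it).
- nets.place_of(query, camera): "point" ([x, y, z] in m, in world coordinates, good to about 4 mm: a listed point, or the origin of a listed thing).
The state is a dict: "time_s": time; "qpos": joint angles; "joint_velocities": joint speeds; "effort": joint torques, N m; "tool_pos": TCP position; "tool_rot": TCP orientation; "force": force on the tool from outside, world axes, zero at the start; "wrist_torque": the same for the moment, N m; "grip_width": finger opening in m; "grasp_force": force on a finger pad.
Only numpy, scipy, OpenCV 4.12 (cv2) and the standard library are available. Lean on these libraries where they do the work, as an engineer would, in place of code of your own. Each camera call takes 0.05 s, during which the arm holds its last target. There are 200 camera calls.

### The job

The power has failed and the blood tubes are locked in the centrifuge: draw the blue release key up out of the tool block, turn it until the flat inside its socket matches the flat of the D-shaped release spindle on the centrifuge's front ledge, and push it fully home onto the spindle. Then press the spindle all the way down through the key, and finish still gripping the key and keeping it pressed down, so that the latch stays drawn back while I lift the lid. Leave everything else where it is.

Things in the scene. Friction and masses are not known exactly. Their poses are not given: they have to be found in the camera images.
- key: Release key, 132 mm tall, about 90 g, upright in the tool block: steel stem 20.4 mm across, 85 mm long, blue collar 28 mm across, flat blue wing grip on top. Origin: centre of the stem's lower face, z up the stem. The lower end is a D socket 18 mm deep, 15.4 mm across, its flat on the key's +x side 4 mm off the axis. White stripes on the wing's top and +x edge mark the side of the flat.
- key_grip (a point): Grip point inside the key's blue wing, on the key's axis, 116 mm above its lower face and 16 mm below its top; axes as the key's. The wing is 40 mm wide along x, 41 mm tall and 12 mm thick along y: close the fingers on its two broad faces, along y.
- spindle_seat (a point): Release spindle on the white centrifuge's front ledge: centre of the top face of its steel flange (33 mm across), 148.5 mm above the table, z up; sinks with the spindle. A D shaft 14 mm across rises 15 mm from here (top edge chamfered 1 mm), its flat on the +x side 3.5 mm off the axis; a red line on the flange marks that side. Key fully home: its origin at this point, its x along this x.
- spindle (a joint): How far the spindle is pressed down, in m: 0 up, 0.007 all the way down (hard stop). Its spring takes 4 N to start and 9 N at the bottom, and lifts it when let go; pressing draws back the brass latch bolt. The spindle rests at any angle and is turns only with some effort (0.03 N m); the key slides on only if the flats match within about 0.25 rad.
- block: White tool block, fixed, 56 x 212 mm, 62 mm high, with four round holes 23 mm across and 56 mm deep in a row along its y, 52 mm apart. Origin: centre of its underside, z up. The centrifuge (340 x 260 mm; ledge 140 mm, lid 184 mm high) stands beside it.
- marker: Marker with white barrel and black cap, 118 mm long, 20 mm in diameter, upright in a hole of the block; origin at the centre of its lower end. Leave alone.
- penlight: Silver penlight, 115 mm long, 19 mm in diameter, upright in a hole of the block; origin at the centre of its lower end. Leave alone.
- driver: Rotor driver with dark steel stem and round red handle (25 mm in diameter), 118 mm long, upright in a hole of the block; origin at the centre of its lower end. Not the release key. Leave alone.
- tube0: Capped blood tube, orange cap, 97 mm long, 16 mm in diameter at the cap, lying on the paper form; origin at the cap's outer end. Leave alone.
- tube1: The same with a purple cap. Leave alone.
- tube2: The same with a blue cap. Leave alone.
- tourniquet: Rolled dark green tourniquet, a ring 56 mm in diameter and 25 mm high lying on the drape; origin at the centre of its underside. Leave alone.

How it is judged (in metres and radians):
On the way, in this order (a step that is already met when the one before it is completed fails the run):
1. the key is drawn up out of the tool block, its lower end clear above it (z of key in the frame of block above 0.066 m and contact force between the fingers and key above 3 N), for 0.1 s.
2. the key is home on the spindle, flat to flat, its lower face on the flange (z of key in the frame of spindle_seat between -0.003 and 0.003 m and horizontal distance between key and spindle_seat below 0.003 m and angle between the z axis of key and the z axis of spindle_seat, either way round below 0.1 rad and angle between the x axis of key and the x axis of spindle_seat, either way round below 0.3 rad), for 0.1 s.
At the end, for the whole second after the job is handed in: The key is home on the spindle, flat to flat: lower face within 3 mm of the flange, centred within 3 mm, upright within 0.1 rad, turned to match within 0.3 rad. The spindle stays over 5 of its 7 mm down, key at rest, its wing gripped (over 3 N, grasp point within 30 mm of key_grip) (all of step 2 and contact force between the fingers and key above 3 N and distance between the grasp point and key_grip below 0.03 m and value of joint spindle above 0.005 m and linear speed of key below 0.01 m/s); the arm keeps its last pose, push and grip.
It fails at once if the marker, penlight or rotor driver is moved from its hole by more than 30 mm (distance of any of marker, penlight, driver from where it was at the start of the episode above 0.03 m).
It fails at once if a tube or the tourniquet is moved by more than 30 mm (distance of any of tube0, tube1, tube2, tourniquet from where it was at the start of the episode above 0.03 m).
It also fails if it takes over 38 s, if anything falls off the work surface, if the arm or the gripper's body presses on something with over 40 N, if the wrist force passes 120 N, or if a joint passes its speed limit or range.

## Working session

There is one attempt and no reset: what is moved stays moved. The work goes in short steps, Python scripts to look and compute and a shell command to move; the robot and the scene stay as the last step left them, time stands still between calls to the robot, and variables do not carry over. Pictures are saved under pics/ and viewed, at most 10 in all, crops included, and the job is handed in when it is done.

```bash
ls; mkdir -p pics; cat > h.py <<'E'
import numpy as np, cv2
from cell import get_obs, optics, env, nets
from scipy.spatial.transform import Rotation as Ro
def save(cam,name):
    p,d=optics.read_camera(cam); cv2.imwrite('pics/'+name,p[:,:,::-1]); np.save('pics/'+name+'.npy',d); return p,d
def tool():
    o=get_obs(); return np.array(o['tool_pos']), Ro.from_euler('xyz',o['tool_rot'],degrees=True).as_matrix()
def ext(cam):
    i=optics.camera_info(cam); f=240/np.tan(np.radians(i['fovy'])/2)
    if 'R' in i: R=np.array(i['R']);t=np.array(i['t']); return i,f,R.T,-R.T@t
    T=np.array(i['tool_from_camera']); p,Rt=tool(); return i,f,Rt@T[:3,:3],Rt@T[:3,3]+p
def und(uv,i,f):
    K=np.array([[f,0,i['cx']],[0,f,i['cy']],[0,0,1]]); return cv2.undistortPoints(np.array([[uv]],float),K,np.array([i['k1'],0,0,0.]))[0,0]
def onz(uv,cam,z):
    i,f,A,c=ext(cam); a=und(uv,i,f); r=A@np.array([a[0],a[1],1]); return c+r*(z-c[2])/r[2]
def at(uv,cam,dep):
    i,f,A,c=ext(cam); a=und(uv,i,f); return c+A@np.array([a[0],a[1],1])*dep
def proj(X,cam):
    i,f,A,c=ext(cam); v=A.T@(np.array(X)-c); a=v[:2]/v[2]; a=a*(1+i['k1']*(a@a)); return a*f+[i['cx'],i['cy']]
E
python3 - <<'E'
from h import *
np.set_printoptions(precision=4,suppress=True)
print(get_obs())
for c in('scene','top'):
    save(c,c+'0.png')
    for q in('key','key_grip','spindle_seat','block','driver','marker','penlight'):
        print(c,q,[(np.round(r['point'],3),round(r['confidence'],2)) for r in nets.place_of(q,c)[:2]])
E
```

```text
pics
{'time_s': 0.0, 'qpos': array([-73.7354,  18.4367,  -4.0161,  83.1755,   1.2954,  78.542 ,
        -3.2579]), 'joint_velocities': array([-0.0242,  0.045 , -0.0488, -0.02  ,  0.0012,  0.011 ,  0.0783]), 'effort': array([  0.0001, -49.1291,  -0.4038, -31.252 ,  -0.0639,   0.0439,
         0.0002]), 'tool_pos': array([0.1731, 0.6259, 0.2215]), 'tool_rot': array([-179.891 ,    0.0061,  164.5479]), 'force': array([0.6624, 0.3715, 0.3453]), 'wrist_torque': array([ 0.044 , -0.0394, -0.0481]), 'grasp_force': 0.0, 'grip_width': 0.08713140429087565}
scene key [(array([0.505, 0.252, 0.002]), 0.56)]
scene key_grip [(array([0.502, 0.278, 0.124]), 0.76)]
scene spindle_seat [(array([ 0.526, -0.137,  0.148]), 0.81)]
scene block [(array([0.506, 0.252, 0.003]), 0.58)]
scene driver []
scene marker []
scene penlight []
top key [(array([0.5  , 0.278, 0.009]), 0.83)]
top key_grip [(array([0.504, 0.277, 0.125]), 0.8)]
top spindle_seat [(array([ 0.522, -0.139,  0.15 ]), 0.72), (array([0.505, 0.25 , 0.002]), 0.68)]
top block [(array([0.503, 0.25 , 0.001]), 0.81)]
top driver [(array([0.505, 0.175, 0.005]), 0.8)]
top marker [(array([0.5  , 0.325, 0.007]), 0.53)]
top penlight [(array([0.506, 0.231, 0.008]), 0.67)]
```

View pics/top0.png

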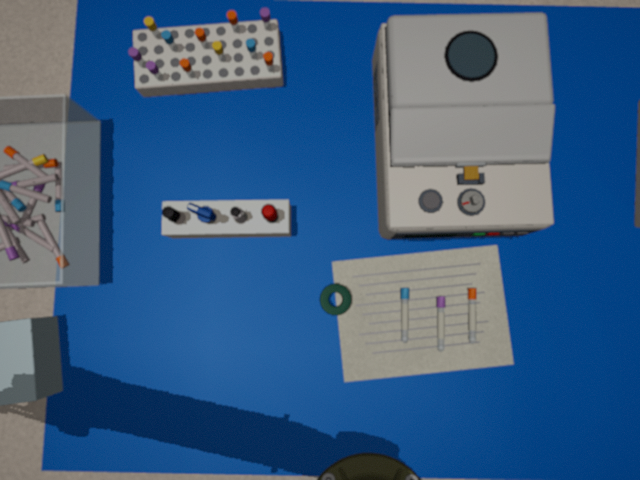

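View pics/scene0.png

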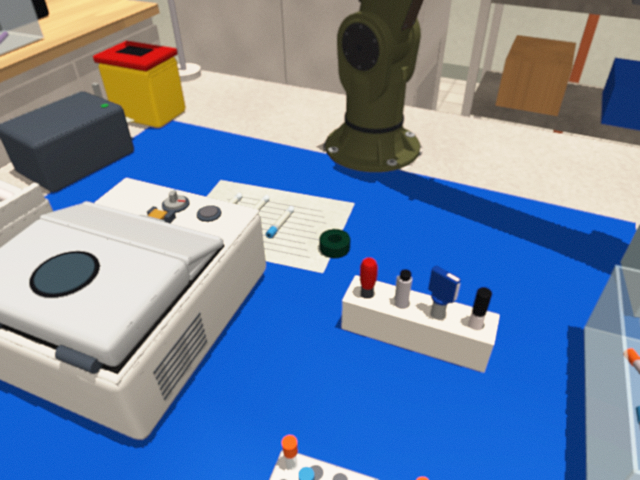

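The top view shows the key at (205,213), with its white stripe to the left and slightly up (+y, some +x). The driver, penlight and marker stand beside it. The spindle is at (471,201), with its red line to the left, about +y. The scene view agrees: blue wing at (442,285), spindle at (173,200). I'll move to above the key.

```bash
cat >> h.py <<'E'
def go(X,yaw):
    "shift/turn from measured pose to TCP X, tool down at yaw"
    p,R=tool(); s=R.T@(np.array(X)-p)*1000
    w=Ro.from_matrix(R.T@Ro.from_euler('xyz',[180,0,yaw],degrees=True).as_matrix()).as_rotvec(degrees=True)
    print('t',s.round(1),'w',w.round(2),'pos',p.round(4),'rot',np.round(get_obs()['tool_rot'],2),'time',get_obs()['time_s'],'q7',get_obs()['qpos'][6].round(1))
E
python3 -m creep '[{"tx":-137,"ty":-82,"tz":-27,"wz":34,"gripper":1},{"tx":-137,"ty":-82,"tz":-27,"wz":34,"gripper":1},{"tx":-137,"ty":-82,"tz":-27,"wz":34,"gripper":1},{"tx":-137,"ty":-82,"tz":-27,"wz":34,"gripper":1},{"tx":-137,"ty":-82,"tz":-27,"wz":34,"gripper":1}]'
python3 -c "
from h import *
go([.503,.278,.3],62)"
```

```text
t [-410.7 -248.   -77.4] w [ 1.0000e-02 -0.0000e+00  1.0254e+02] pos [0.1733 0.6265 0.2226] rot [179.99   0.   164.54] time 0.8 q7 -3.3validation failed for argument at $[0]...
```

```bash

python3 -m creep '[{"wx":0,"wy":0,"wz":34,"tx":-137,"ty":-82,"tz":-27,"gripper":1},{"wx":0,"wy":0,"wz":34,"tx":-137,"ty":-82,"tz":-27,"gripper":1},{"wx":0,"wy":0,"wz":34,"tx":-137,"ty":-82,"tz":-27,"gripper":1},{"wx":0,"wy":0,"wz":34,"tx":-137,"ty":-82,"tz":-27,"gripper":1},{"wx":0,"wy":0,"wz":34,"tx":-137,"ty":-82,"tz":-27,"gripper":1}]'
python3 -c "
from h import *
go([.503,.278,.3],62)"; python3 -m creep --help
```

```text
time_s: 1.22
tool_pos: [0.2925, 0.5048, 0.2519]
tool_rot: [179.8, 0.2, 129.5]
force: [1.9, -1.1, 1.2]
grip_width: 0.087
grasp_force: 0.0
t [-309.    18.5  -46.8] w [3.500e-01 6.000e-02 6.747e+01] pos [0.2925 0.5048 0.2519] rot [179.76   0.23 129.47] time 1.2167 q7 -22.7invalid input: not JSON, or not a number
```

```bash

python3 -m creep '[{"wx":0,"wy":0,"wz":34,"tx":-155,"ty":9,"tz":-25,"gripper":1},{"wx":0,"wy":0,"wz":34,"tx":-155,"ty":9,"tz":-25,"gripper":1},{"wx":0,"wy":0,"wz":34,"tx":-155,"ty":9,"tz":-25,"gripper":1},{"wx":0,"wy":0,"wz":34,"tx":-155,"ty":9,"tz":-25,"gripper":1},{"wx":0,"wy":0,"wz":34,"tx":-155,"ty":9,"tz":-25,"gripper":1}]' | head -2
python3 -c "
from h import *
go([.503,.278,.3],62)"
```

```text
time_s: 1.63
tool_pos: [0.3984, 0.392, 0.2766]
t [-123.5   93.3  -22.8] w [ 3.100e-01 -2.000e-02  3.348e+01] pos [0.3984 0.392  0.2766] rot [1.797e+02 7.000e-02 9.548e+01] time 1.6333 q7 -40.9
```

```bash

python3 -m creep '[{"wx":0,"wy":0,"wz":33.5,"tx":-123,"ty":93,"tz":-23,"gripper":1},{"wx":0,"wy":0,"wz":33.5,"tx":-123,"ty":93,"tz":-23,"gripper":1},{"wx":0,"wy":0,"wz":33.5,"tx":-123,"ty":93,"tz":-23,"gripper":1},{"wx":0,"wy":0,"wz":33.5,"tx":-123,"ty":93,"tz":-23,"gripper":1},{"wx":0,"wy":0,"wz":33.5,"tx":-123,"ty":93,"tz":-23,"gripper":1}]' | head -2
python3 -c "
from h import *
go([.503,.278,.3],62)
save('wrist','w1.png')
go([.503,.278,.3],62)
for q in('key_grip','key'):
  for r in nets.place_of(q,'wrist')[:2]: print(q,np.round(r['point'],4),r['confidence'])
print(proj([.503,.278,.138],'wrist'))
"
```

```text
time_s: 2.05
tool_pos: [0.5034, 0.2794, 0.2993]
t [-1.4  0.3 -0.7] w [ 0.33 -0.03 -0.01] pos [0.5034 0.2794 0.2993] rot [ 1.7967e+02 -3.0000e-02  6.1990e+01] time 2.05 q7 -57.5
t [-3.4  4.3 -1.4] w [ 0.14 -0.05  0.09] pos [0.5008 0.283  0.2986] rot [ 1.7986e+02 -5.0000e-02  6.2090e+01] time 2.1 q7 -57.7
key_grip [0.5028 0.2783 0.1232] 0.71
key [0.4995 0.2779 0.007 ] 0.57
[335.92551642 228.15278188]
```

View pics/w1.png

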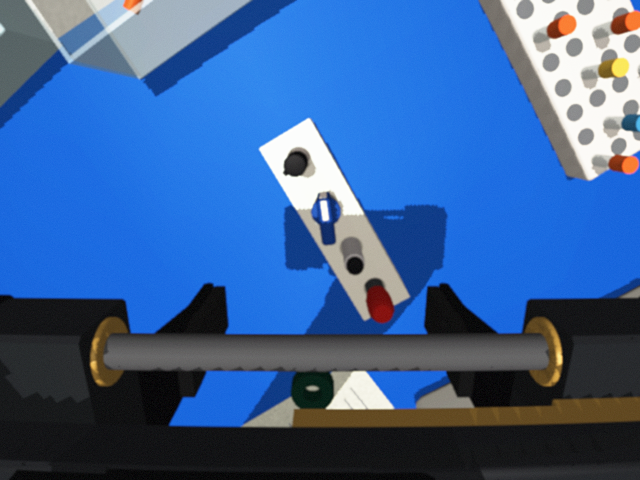

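The wrist view shows the key wing at (328,222), nearly in line with tool x, with its white stripe at the upper (+x) end. I'll measure its top face from the depth image.

```bash
cat >> h.py <<'E'
def cloud(cam,d,c0,c1,r0,r1):
    i,f,A,c=ext(cam); v,u=np.mgrid[r0:r1,c0:c1]; dd=d[r0:r1,c0:c1].ravel()
    K=np.array([[f,0,i['cx']],[0,f,i['cy']],[0,0,1]]); uv=np.c_[u.ravel(),v.ravel()].astype(float)
    a=cv2.undistortPoints(uv[:,None],K,np.array([i['k1'],0,0,0.]))[:,0]
    return c+(np.c_[a,np.ones(len(a))]*dd[:,None])@A.T, uv.astype(int)
E
cat > wing.py <<'E'
from h import *
import sys
go([.503,.278,.3],62)
p,R=tool(); o=get_obs(); P,d=save('wrist',sys.argv[1]); o2=get_obs(); print('moved',(o2['tool_pos']-o['tool_pos'])*1000)
u0,v0=map(int,sys.argv[2:4]);h=int(sys.argv[4])
X,uv=cloud('wrist',d,u0-h,u0+h,v0-h,v0+h)
col=P[uv[:,1],uv[:,0]].astype(int)
zt=float(sys.argv[5]); m=(X[:,2]>zt-.006)&(X[:,2]<zt+.008)
T=X[m]; print(m.sum(),'zmed',np.median(T[:,2]))
(c,(w,l),a)=cv2.minAreaRect((T[:,:2]*1000).astype(np.float32)); print('rect',c,w,l,a)
e,V=np.linalg.eigh(np.cov(T[:,:2].T)); v=V[:,1]; print('mean',T.mean(0),'axis deg',np.degrees(np.arctan2(v[1],v[0])),'sd',np.sqrt(e)*1000)
wh=m&(col.min(1)>120); print('white mean',X[wh].mean(0),wh.sum())
E
python3 wing.py w2.png 326 220 40 .138
```

```text
t [-6.   9.4 -2.4] w [-0.04 -0.03  1.15] pos [0.4973 0.2876 0.2976] rot [-1.7996e+02 -3.0000e-02  6.3150e+01] time 2.2 q7 -57.1
moved [-0.7130822   0.96622348 -0.20586277]
676 zmed 0.137411185297693
rect (503.78826904296875, 278.30133056640625) 40.19688034057617 11.957880973815918 69.79424285888672
mean [0.50419364 0.27931432 0.13723485] axis deg 69.63740191308638 sd [ 3.38492354 11.40599047]
white mean [0.50729546 0.28774873 0.13775977] 156
```

```bash

python3 -c "
from h import *
go([.5038,.2783,.16],69.7)"
```

```text
t [ -5.9  11.2 137.3] w [-0.06 -0.01 -6.41] pos [0.4966 0.2886 0.2974] rot [-1.7994e+02 -1.0000e-02  6.3290e+01] time 2.25 q7 -57.1
```

```bash

python3 -m creep '[{"wx":0,"wy":0,"wz":-6.4,"tx":-6,"ty":11,"tz":36,"gripper":1},{"wx":0,"wy":0,"wz":-6.4,"tx":-6,"ty":11,"tz":72,"gripper":1},{"wx":0,"wy":0,"wz":-6.4,"tx":-6,"ty":11,"tz":105,"gripper":1},{"wx":0,"wy":0,"wz":-6.4,"tx":-6,"ty":11,"tz":130,"gripper":1},{"wx":0,"wy":0,"wz":-6.4,"tx":-6,"ty":11,"tz":137,"gripper":1}]' | head -2
python3 -m creep '[{"wx":0,"wy":0,"wz":0,"tx":0,"ty":0,"tz":0,"gripper":1},{"wx":0,"wy":0,"wz":0,"tx":0,"ty":0,"tz":0,"gripper":1},{"wx":0,"wy":0,"wz":0,"tx":0,"ty":0,"tz":0,"gripper":1}]' | head -2
python3 -c "
from h import *
go([.5038,.2783,.103],69.7)"
```

```text
time_s: 2.67
tool_pos: [0.5005, 0.2774, 0.1556]
time_s: 2.92
tool_pos: [0.5055, 0.2784, 0.1628]
t [-0.9 -1.7 59.8] w [ 0.11 -0.18 -0.17] pos [0.5055 0.2784 0.1628] rot [179.89  -0.18  69.53] time 2.9167 q7 -48.3
```

```bash

python3 -m creep '[{"wx":0,"wy":0,"wz":0,"tx":0,"ty":-1,"tz":15,"gripper":1},{"wx":0,"wy":0,"wz":0,"tx":0,"ty":-1,"tz":30,"gripper":1},{"wx":0,"wy":0,"wz":0,"tx":0,"ty":-1,"tz":45,"gripper":1},{"wx":0,"wy":0,"wz":0,"tx":0,"ty":-1,"tz":54,"gripper":1},{"wx":0,"wy":0,"wz":0,"tx":0,"ty":-1,"tz":58,"gripper":1}]' | head -2
python3 -m creep '[{"wx":0,"wy":0,"wz":0,"tx":0,"ty":0,"tz":0,"gripper":1},{"wx":0,"wy":0,"wz":0,"tx":0,"ty":0,"tz":0,"gripper":1},{"wx":0,"wy":0,"wz":0,"tx":0,"ty":0,"tz":0,"gripper":1},{"wx":0,"wy":0,"wz":0,"tx":0,"ty":0,"tz":0,"gripper":1},{"wx":0,"wy":0,"wz":0,"tx":0,"ty":0,"tz":0,"gripper":1}]' | head -2
python3 -c "
from h import *
go([.5038,.2783,.103],69.7)"
```

```text
time_s: 3.33
tool_pos: [0.5037, 0.2778, 0.1027]
time_s: 3.75
tool_pos: [0.504, 0.2777, 0.1033]
t [ 0.5 -0.4  0.3] w [ 0.04 -0.07 -0.25] pos [0.504  0.2777 0.1033] rot [ 1.7996e+02 -7.0000e-02  6.9450e+01] time 3.75 q7 -47.4
```

Aligned to within 0.5 mm, so I'll close firmly.

```bash

python3 -m creep '[{"wx":0,"wy":0,"wz":0,"tx":0,"ty":0,"tz":0,"gripper":-1},{"wx":0,"wy":0,"wz":0,"tx":0,"ty":0,"tz":0,"gripper":-1},{"wx":0,"wy":0,"wz":0,"tx":0,"ty":0,"tz":0,"gripper":-1},{"wx":0,"wy":0,"wz":0,"tx":0,"ty":0,"tz":0,"gripper":-1},{"wx":0,"wy":0,"wz":0,"tx":0,"ty":0,"tz":0,"gripper":-1}]' 45
python3 -m creep '[{"wx":0,"wy":0,"wz":0,"tx":0,"ty":0,"tz":0,"gripper":-1},{"wx":0,"wy":0,"wz":0,"tx":0,"ty":0,"tz":0,"gripper":-1},{"wx":0,"wy":0,"wz":0,"tx":0,"ty":0,"tz":0,"gripper":-1}]'
python3 -c "
from h import *
go([.5038,.2783,.103],69.7)"
```

```text
time_s: 4.17
tool_pos: [0.5036, 0.2774, 0.1026]
tool_rot: [180.0, -0.0, 69.4]
force: [0.9, -0.0, -1.0]
grip_width: 0.0614
grasp_force: 0.0
time_s: 4.42
tool_pos: [0.5036, 0.2774, 0.1026]
tool_rot: [-180.0, -0.0, 69.4]
force: [0.3, 0.8, -0.3]
grip_width: 0.0417
grasp_force: 0.0
t [ 0.9 -0.1 -0.4] w [-0.   -0.   -0.26] pos [0.5036 0.2774 0.1026] rot [-180.     -0.     69.44] time 4.4167 q7 -47.4
```

```bash

python3 -m creep '[{"wx":0,"wy":0,"wz":0,"tx":0,"ty":0,"tz":0,"gripper":-1},{"wx":0,"wy":0,"wz":0,"tx":0,"ty":0,"tz":0,"gripper":-1},{"wx":0,"wy":0,"wz":0,"tx":0,"ty":0,"tz":0,"gripper":-1},{"wx":0,"wy":0,"wz":0,"tx":0,"ty":0,"tz":0,"gripper":-1},{"wx":0,"wy":0,"wz":0,"tx":0,"ty":0,"tz":0,"gripper":-1}]' 45 |tail -2
python3 -m creep '[{"wx":0,"wy":0,"wz":0,"tx":0,"ty":0,"tz":0,"gripper":-1},{"wx":0,"wy":0,"wz":0,"tx":0,"ty":0,"tz":0,"gripper":-1},{"wx":0,"wy":0,"wz":0,"tx":0,"ty":0,"tz":0,"gripper":-1}]'
```

```text
grip_width: 0.0116
grasp_force: 45.0
time_s: 5.08
tool_pos: [0.5036, 0.2774, 0.1026]
tool_rot: [180.0, -0.0, 69.4]
force: [-1.2, -0.5, 0.3]
grip_width: 0.0118
grasp_force: 45.0
```

```bash

python3 -m creep '[{"wx":0,"wy":0,"wz":0,"tx":0,"ty":0,"tz":-20,"gripper":-1},{"wx":0,"wy":0,"wz":0,"tx":0,"ty":0,"tz":-50,"gripper":-1},{"wx":0,"wy":0,"wz":0,"tx":0,"ty":0,"tz":-85,"gripper":-1},{"wx":0,"wy":0,"wz":0,"tx":0,"ty":0,"tz":-115,"gripper":-1},{"wx":0,"wy":0,"wz":0,"tx":0,"ty":0,"tz":-130,"gripper":-1}]'
python3 -m creep '[{"wx":0,"wy":0,"wz":0,"tx":0,"ty":0,"tz":-20,"gripper":-1},{"wx":0,"wy":0,"wz":0,"tx":0,"ty":0,"tz":-45,"gripper":-1},{"wx":0,"wy":0,"wz":0,"tx":0,"ty":0,"tz":-60,"gripper":-1},{"wx":0,"wy":0,"wz":0,"tx":0,"ty":0,"tz":-60,"gripper":-1}]'
python3 -c "
from h import *
go([.524,-.02,.293],104)"
```

```text
time_s: 5.5
tool_pos: [0.5051, 0.2781, 0.2368]
tool_rot: [179.8, -0.3, 69.4]
force: [0.1, -0.2, -1.2]
grip_width: 0.0114
grasp_force: 45.0
time_s: 5.83
tool_pos: [0.5051, 0.2781, 0.2963]
tool_rot: [179.8, -0.3, 69.4]
force: [0.8, 0.4, -0.6]
grip_width: 0.0118
grasp_force: 45.0
t [-272.5  122.4    2.3] w [  0.29  -0.24 -34.56] pos [0.5051 0.2781 0.2963] rot [179.8   -0.31  69.44] time 5.8333 q7 -49.6
```

```bash

python3 -m creep '[{"wx":0,"wy":0,"wz":0,"tx":-20,"ty":8,"tz":0,"gripper":-1},{"wx":0,"wy":0,"wz":0,"tx":-52,"ty":22,"tz":0,"gripper":-1},{"wx":0,"wy":0,"wz":0,"tx":-87,"ty":37,"tz":0,"gripper":-1},{"wx":0,"wy":0,"wz":0,"tx":-122,"ty":51,"tz":0,"gripper":-1},{"wx":0,"wy":0,"wz":0,"tx":-157,"ty":66,"tz":0,"gripper":-1}]' | head -2
python3 -m creep '[{"wx":0,"wy":0,"wz":0,"tx":-35,"ty":15,"tz":0,"gripper":-1},{"wx":0,"wy":0,"wz":0,"tx":-70,"ty":30,"tz":0,"gripper":-1},{"wx":0,"wy":0,"wz":0,"tx":-105,"ty":44,"tz":0,"gripper":-1},{"wx":0,"wy":0,"wz":0,"tx":-140,"ty":59,"tz":0,"gripper":-1},{"wx":0,"wy":0,"wz":0,"tx":-165,"ty":70,"tz":0,"gripper":-1}]' | head -2
python3 -m creep '[{"wx":0,"wy":0,"wz":-7,"tx":-25,"ty":10,"tz":0,"gripper":-1},{"wx":0,"wy":0,"wz":-14,"tx":-50,"ty":20,"tz":0,"gripper":-1},{"wx":0,"wy":0,"wz":-21,"tx":-75,"ty":30,"tz":0,"gripper":-1},{"wx":0,"wy":0,"wz":-28,"tx":-95,"ty":40,"tz":0,"gripper":-1},{"wx":0,"wy":0,"wz":-34.5,"tx":-109,"ty":46,"tz":0,"gripper":-1}]' 
python3 -m creep '[{"wx":0,"wy":0,"wz":0,"tx":0,"ty":0,"tz":0,"gripper":-1},{"wx":0,"wy":0,"wz":0,"tx":0,"ty":0,"tz":0,"gripper":-1},{"wx":0,"wy":0,"wz":0,"tx":0,"ty":0,"tz":0,"gripper":-1},{"wx":0,"wy":0,"wz":0,"tx":0,"ty":0,"tz":0,"gripper":-1},{"wx":0,"wy":0,"wz":0,"tx":0,"ty":0,"tz":0,"gripper":-1}]' | head -2
python3 -c "
from h import *
go([.524,-.138,.30],104)
save('wrist','w3.png')
for r in nets.place_of('spindle_seat','wrist')[:2]: print(np.round(r['point'],4),r['confidence'])
print(proj([.524,-.138,.1485],'wrist'))
go([.524,-.138,.30],104)
"
```

```text
time_s: 6.25
tool_pos: [0.5093, 0.1055, 0.2909]
time_s: 6.67
tool_pos: [0.5167, -0.0761, 0.2914]
time_s: 7.08
tool_pos: [0.5216, -0.1929, 0.2911]
tool_rot: [-179.9, 0.0, 104.1]
force: [0.4, 0.0, -1.0]
grip_width: 0.0114
grasp_force: 45.0
time_s: 7.5
tool_pos: [0.5229, -0.1885, 0.2923]
t [48.8 13.3 -7.7] w [-0.   -0.04  0.03] pos [ 0.5229 -0.1885  0.2923] rot [-1.8000e+02 -4.0000e-02  1.0403e+02] time 7.5 q7 35.1
[ 0.5241 -0.137   0.148 ] 0.83
[342.32773091 160.38024621]
t [49.2 13.4 -7.5] w [ 0.01 -0.02  0.01] pos [ 0.5229 -0.189   0.2925] rot [ 1.7999e+02 -2.0000e-02  1.0401e+02] time 7.6 q7 35.1
```

View pics/w3.png

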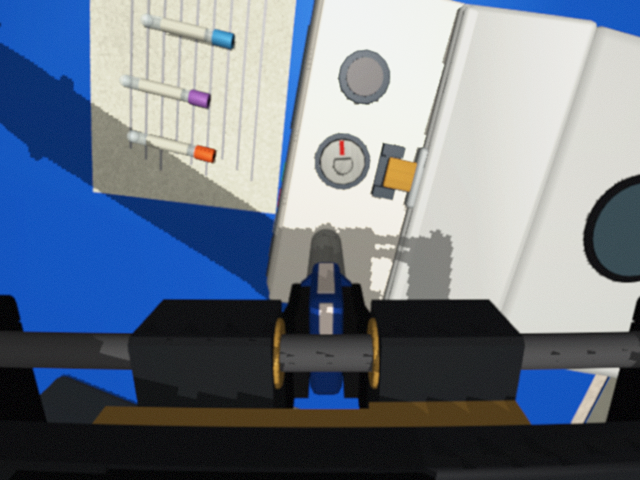

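The wrist view shows the spindle flange at (342,161), the red line at (341,147), the D shaft with its flat towards the line, and the key held upright. Next I'll measure the flange circle, the red line and the shaft top.

```bash
cat > spin.py <<'E'
from h import *
np.set_printoptions(precision=4,suppress=True)
P=cv2.imread('pics/w3.png')[:,:,::-1]; d=np.load('pics/w3.png.npy')
X,uv=cloud('wrist',d,305,380,120,205); c=P[uv[:,1],uv[:,0]].astype(int)
red=(c[:,0]>130)&(c[:,1]<100); 
r=np.array([onz(q,'wrist',.1485) for q in uv[red]]); print('red',r.mean(0),red.sum())
v=np.linalg.eigh(np.cov(r[:,:2].T))[1][:,1]; print('red axis',np.degrees(np.arctan2(v[1],v[0])))
for lo,hi in((.1445,.153),(.159,.168)):
    m=(X[:,2]>lo)&(X[:,2]<hi); T=X[m]; print(lo,m.sum(),'zmed',np.median(T[:,2]),'mean',T.mean(0),'circ',cv2.minEnclosingCircle((T[:,:2]*1000).astype(np.float32)), 'rect',cv2.minAreaRect((T[:,:2]*1000).astype(np.float32)))
F=X[(X[:,2]>.1445)&(X[:,2]<.153)]; cx,_=cv2.minEnclosingCircle((F[:,:2]*1000).astype(np.float32))
dd=r.mean(0)[:2]*1000-cx; print('dir',np.degrees(np.arctan2(dd[1],dd[0])),np.hypot(*dd))
# key
X,uv=cloud('wrist',d,295,355,225,260); m=(X[:,2]>.18)&(X[:,2]<.3); print(m.sum(), 'stem/y-mid', X[m].mean(0), X[m].min(0), X[m].max(0))
cv2.imwrite('pics/z3.png',cv2.resize(P[110:270,280:400,::-1],None,fx=4,fy=3.7,interpolation=2)[:600])
E
python3 spin.py
```

```text
red [ 0.521  -0.1292  0.1485] 50
red axis 107.32262229134183
0.1445 1675 zmed 0.14860522661559505 mean [ 0.5258 -0.1388  0.1482] circ ((530.5830688476562, -143.96780395507812), 29.033864974975586) rect ((529.4119262695312, -138.1429901123047), (53.14192199707031, 41.19279479980469), 3.30229115486145)
0.159 241 zmed 0.1636157345811411 mean [ 0.5243 -0.14    0.1637] circ ((523.9641723632812, -139.17369079589844), 6.914307594299316) rect ((524.3663330078125, -140.76429748535156), (13.651473999023438, 9.952105522155762), 16.928251266479492)
dir 123.00422064690154 17.632943986951428
904 stem/y-mid [ 0.5218 -0.181   0.2287] [ 0.5137 -0.1895  0.1953] [ 0.533  -0.1787  0.2587]
```

View pics/z3.png

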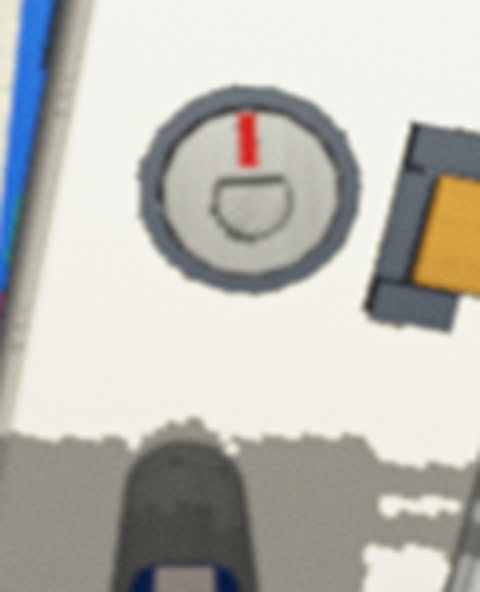

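```bash
python3 - <<'E'
from h import *
from scipy.optimize import least_squares
np.set_printoptions(precision=4,suppress=True)
d=np.load('pics/w3.png.npy'); X,uv=cloud('wrist',d,295,355,225,265); p,R=tool()
Y=(X-p)@R*1000  # tool frame
for lo,hi in((-200,-170),(-180,-160),(-160,-140),(60,75),(75,95)):
    m=(Y[:,2]>lo)&(Y[:,2]<hi)
    if m.sum()<30: continue
    T=Y[m]; s=least_squares(lambda q:np.hypot(T[:,0]-q[0],T[:,1]-q[1])-10.2,[0,0],loss='soft_l1',f_scale=.5); print(lo,hi,m.sum(),'axis in tool',s.x,np.abs(s.fun).mean())
u=Ro.from_euler('z',106.8,degrees=True).as_matrix()[:,0]
go(np.r_[.5239-.0009*u[0],-.1391-.0009*u[1],.287],106.8)
E
```

```text
60 75 235 axis in tool [-0.5819  0.8498] 0.12083612642059233
75 95 240 axis in tool [-0.5533  0.8589] 0.10844993985543458
t [47.3 13.1  5.5] w [ 0.01 -0.02 -2.79] pos [ 0.5229 -0.189   0.2925] rot [179.99  -0.02 104.01] time 7.6 q7 35.1
```

```bash
python3 - <<'E'
from h import *
R=Ro.from_euler('xyz',[180,0,106.8],degrees=True).as_matrix()
go(np.array([.5239,-.1391,.272])-R@[-.0003,.0006,0],106.8)
E
```

```text
t [48.5 12.5 20.5] w [ 0.01 -0.02 -2.79] pos [ 0.5229 -0.189   0.2925] rot [ 1.7999e+02 -2.0000e-02  1.0401e+02] time 7.6 q7 35.1
```

```bash

python3 -m creep '[{"wx":0,"wy":0,"wz":-1,"tx":15,"ty":4,"tz":3,"gripper":-1},{"wx":0,"wy":0,"wz":-2,"tx":32,"ty":8,"tz":8,"gripper":-1},{"wx":0,"wy":0,"wz":-2.8,"tx":43,"ty":11,"tz":13,"gripper":-1},{"wx":0,"wy":0,"wz":-2.8,"tx":48.5,"ty":12.5,"tz":18,"gripper":-1},{"wx":0,"wy":0,"wz":-2.8,"tx":48.5,"ty":12.5,"tz":20.5,"gripper":-1}]' | head -2
python3 -m creep '[{"wx":0,"wy":0,"wz":0,"tx":0,"ty":0,"tz":0,"gripper":-1},{"wx":0,"wy":0,"wz":0,"tx":0,"ty":0,"tz":0,"gripper":-1},{"wx":0,"wy":0,"wz":0,"tx":0,"ty":0,"tz":0,"gripper":-1},{"wx":0,"wy":0,"wz":0,"tx":0,"ty":0,"tz":0,"gripper":-1},{"wx":0,"wy":0,"wz":0,"tx":0,"ty":0,"tz":0,"gripper":-1}]' | head -6
python3 - <<'E'
from h import *
R=Ro.from_euler('xyz',[180,0,106.8],degrees=True).as_matrix()
go(np.array([.5239,-.1391,.262])-R@[-.0003,.0006,0],106.8)
P,d=save('wrist','w4.png')
cv2.imwrite('pics/z4.png',cv2.resize(P[180:280,260:400,::-1],None,fx=5,fy=5,interpolation=2))
E
```

```text
time_s: 8.02
tool_pos: [0.5231, -0.1365, 0.2708]
time_s: 8.43
tool_pos: [0.5232, -0.1407, 0.2723]
tool_rot: [180.0, 0.0, 106.7]
force: [-0.4, 0.3, -1.0]
grip_width: 0.0115
grasp_force: 45.0
t [ 1.6  0.6 10.3] w [ 0.02  0.02 -0.13] pos [ 0.5232 -0.1407  0.2723] rot [1.7998e+02 2.0000e-02 1.0667e+02] time 8.4333 q7 31.6
```

View pics/z4.png

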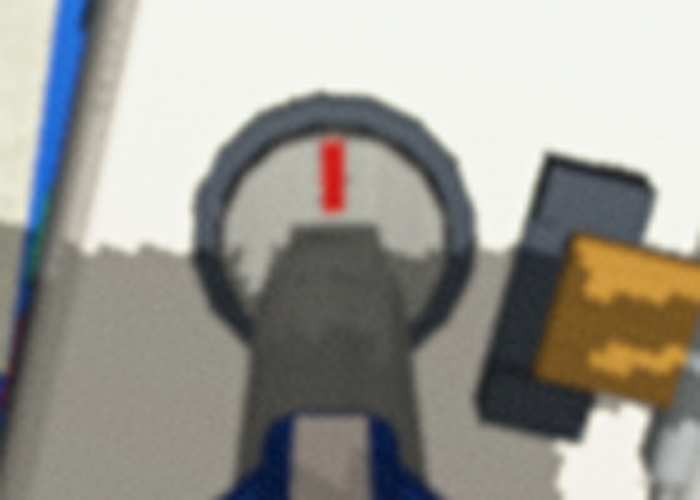

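Laterally the stem (centre about 333) sits over the flange (about 333) in the crop. I'll correct the small lag along x and descend slowly, watching the force.

```bash

python3 -m creep '[{"wx":0,"wy":0,"wz":0,"tx":1.2,"ty":0.2,"tz":3,"gripper":-1},{"wx":0,"wy":0,"wz":0,"tx":1.2,"ty":0.2,"tz":6,"gripper":-1},{"wx":0,"wy":0,"wz":0,"tx":1.2,"ty":0.2,"tz":8,"gripper":-1},{"wx":0,"wy":0,"wz":0,"tx":1.2,"ty":0.2,"tz":9,"gripper":-1},{"wx":0,"wy":0,"wz":0,"tx":1.2,"ty":0.2,"tz":9,"gripper":-1}]' | head -4
python3 -m creep '[{"wx":0,"wy":0,"wz":0,"tx":0,"ty":0,"tz":1.5,"gripper":-1},{"wx":0,"wy":0,"wz":0,"tx":0,"ty":0,"tz":3,"gripper":-1},{"wx":0,"wy":0,"wz":0,"tx":0,"ty":0,"tz":4,"gripper":-1},{"wx":0,"wy":0,"wz":0,"tx":0,"ty":0,"tz":5,"gripper":-1},{"wx":0,"wy":0,"wz":0,"tx":0,"ty":0,"tz":5,"gripper":-1}]' | head -4
python3 - <<'E'
from h import *
R=Ro.from_euler('xyz',[180,0,106.8],degrees=True).as_matrix()
go(np.array([.5239,-.1391,.262])-R@[-.0003,.0006,0],106.8)
E
```

```text
time_s: 8.9
tool_pos: [0.5227, -0.1387, 0.2626]
tool_rot: [-180.0, -0.0, 106.7]
force: [0.0, 0.2, -2.3]
time_s: 9.32
tool_pos: [0.5229, -0.1386, 0.2578]
tool_rot: [-180.0, -0.0, 106.7]
force: [-0.2, 0.3, -0.6]
t [-0.4  0.2 -4.2] w [-0.01 -0.01 -0.05] pos [ 0.5229 -0.1386  0.2578] rot [-1.7999e+02 -1.0000e-02  1.0675e+02] time 9.3167 q7 31.6
```

It is past the shaft top with no force, so the key is entering. I'll keep going down.

```bash

python3 -m creep '[{"wx":0,"wy":0,"wz":0,"tx":0,"ty":0,"tz":2,"gripper":-1},{"wx":0,"wy":0,"wz":0,"tx":0,"ty":0,"tz":4,"gripper":-1},{"wx":0,"wy":0,"wz":0,"tx":0,"ty":0,"tz":6,"gripper":-1},{"wx":0,"wy":0,"wz":0,"tx":0,"ty":0,"tz":8,"gripper":-1},{"wx":0,"wy":0,"wz":0,"tx":0,"ty":0,"tz":8,"gripper":-1}]' | head -4
python3 -m creep '[{"wx":0,"wy":0,"wz":0,"tx":0,"ty":0,"tz":1.5,"gripper":-1},{"wx":0,"wy":0,"wz":0,"tx":0,"ty":0,"tz":3,"gripper":-1},{"wx":0,"wy":0,"wz":0,"tx":0,"ty":0,"tz":4,"gripper":-1},{"wx":0,"wy":0,"wz":0,"tx":0,"ty":0,"tz":4,"gripper":-1},{"wx":0,"wy":0,"wz":0,"tx":0,"ty":0,"tz":4,"gripper":-1}]'
```

```text
time_s: 9.73
tool_pos: [0.5227, -0.1387, 0.2495]
tool_rot: [-180.0, -0.0, 106.7]
force: [-0.1, 0.4, -1.1]
time_s: 10.15
tool_pos: [0.5229, -0.1387, 0.2459]
tool_rot: [-180.0, -0.0, 106.7]
force: [-0.4, 1.1, -1.4]
grip_width: 0.0117
grasp_force: 45.0
```

```bash

python3 -m creep '[{"wx":0,"wy":0,"wz":0,"tx":0,"ty":0,"tz":0.5,"gripper":-1},{"wx":0,"wy":0,"wz":0,"tx":0,"ty":0,"tz":1,"gripper":-1},{"wx":0,"wy":0,"wz":0,"tx":0,"ty":0,"tz":2,"gripper":-1},{"wx":0,"wy":0,"wz":0,"tx":0,"ty":0,"tz":3,"gripper":-1},{"wx":0,"wy":0,"wz":0,"tx":0,"ty":0,"tz":3,"gripper":-1}]' |head -4
python3 -m creep '[{"wx":0,"wy":0,"wz":0,"tx":0,"ty":0,"tz":1,"gripper":-1},{"wx":0,"wy":0,"wz":0,"tx":0,"ty":0,"tz":2,"gripper":-1},{"wx":0,"wy":0,"wz":0,"tx":0,"ty":0,"tz":3,"gripper":-1},{"wx":0,"wy":0,"wz":0,"tx":0,"ty":0,"tz":3,"gripper":-1},{"wx":0,"wy":0,"wz":0,"tx":0,"ty":0,"tz":3,"gripper":-1}]'
```

```text
time_s: 10.57
tool_pos: [0.5231, -0.1387, 0.2434]
tool_rot: [180.0, -0.0, 106.7]
force: [-0.8, 1.4, 3.5]
time_s: 10.98
tool_pos: [0.5232, -0.1388, 0.2404]
tool_rot: [180.0, 0.0, 106.7]
force: [-1.5, 1.2, 5.1]
grip_width: 0.0118
grasp_force: 45.0
```

```bash

python3 -m creep '[{"wx":0,"wy":0,"wz":0,"tx":0,"ty":0,"tz":1,"gripper":-1},{"wx":0,"wy":0,"wz":0,"tx":0,"ty":0,"tz":2,"gripper":-1},{"wx":0,"wy":0,"wz":0,"tx":0,"ty":0,"tz":2.5,"gripper":-1},{"wx":0,"wy":0,"wz":0,"tx":0,"ty":0,"tz":2.5,"gripper":-1},{"wx":0,"wy":0,"wz":0,"tx":0,"ty":0,"tz":2.5,"gripper":-1}]' |head -4
python3 -m creep '[{"wx":0,"wy":0,"wz":0,"tx":0,"ty":0,"tz":0.5,"gripper":-1},{"wx":0,"wy":0,"wz":0,"tx":0,"ty":0,"tz":1,"gripper":-1},{"wx":0,"wy":0,"wz":0,"tx":0,"ty":0,"tz":1.5,"gripper":-1},{"wx":0,"wy":0,"wz":0,"tx":0,"ty":0,"tz":1.5,"gripper":-1},{"wx":0,"wy":0,"wz":0,"tx":0,"ty":0,"tz":1.5,"gripper":-1}]'
```

```text
time_s: 11.4
tool_pos: [0.5232, -0.1388, 0.2382]
tool_rot: [180.0, 0.0, 106.7]
force: [-2.0, 1.4, 6.1]
time_s: 11.82
tool_pos: [0.5234, -0.1389, 0.2379]
tool_rot: [179.9, 0.0, 106.7]
force: [-3.2, 0.8, 13.4]
grip_width: 0.0122
grasp_force: 45.0
```

Force jumped at z = 0.238, as predicted for the hard stop. I'll hold briefly and take one look to check.

```bash

python3 -m creep '[{"wx":0,"wy":0,"wz":0,"tx":0,"ty":0,"tz":0.5,"gripper":-1},{"wx":0,"wy":0,"wz":0,"tx":0,"ty":0,"tz":0.5,"gripper":-1},{"wx":0,"wy":0,"wz":0,"tx":0,"ty":0,"tz":0.5,"gripper":-1},{"wx":0,"wy":0,"wz":0,"tx":0,"ty":0,"tz":0.5,"gripper":-1}]'
python3 - <<'E'
from h import *
P,d=save('wrist','w5.png')
cv2.imwrite('pics/z5.png',cv2.resize(P[180:300,260:420,::-1],None,fx=4,fy=4,interpolation=2))
E
```

```text
time_s: 12.15
tool_pos: [0.5235, -0.139, 0.2379]
tool_rot: [179.9, 0.0, 106.7]
force: [-4.0, 1.6, 14.5]
grip_width: 0.012
grasp_force: 45.0
```

View pics/z5.png

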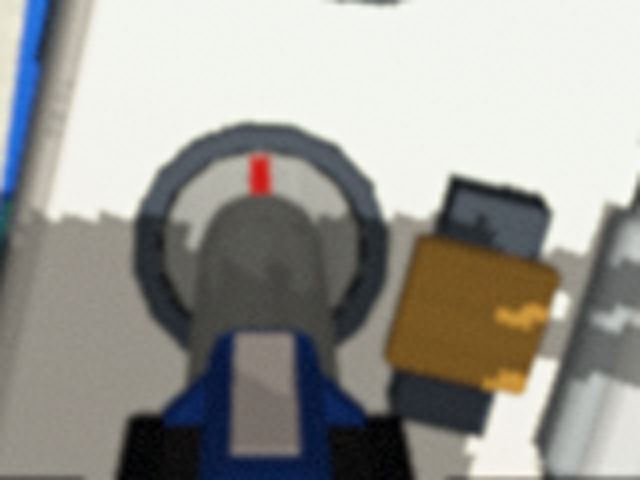

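The stem, at about (262,250), sits centred on the sunken flange, with the red line at (260,175) in line with the stripe. The brass bolt at (470,310) is drawn back. I'm handing in.

```bash
python3 -c "
from cell import env
print(env.sign_off())"
```

```text
the job is handed in; nothing more can be done
None
```

The release key is home on the spindle, flat to flat, and the arm is still gripping it and pressing the spindle down to its stop with about 14 N, with the latch bolt drawn back; I handed the job in at about 12 s, and the sign-off returned no verdict.

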